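# Clamp the tube block on the bench mixer

### The job

With the fingertips, push the white tube block along its nest on the bench mixer until it is fully home against the end stop. Then push the clamp handle over, past its dead point, until it snaps down into lock with the pad pressing on the block. Only push: do not lift or tip the block, and leave everything else where it stands.

Things in the scene. Friction and masses are not known exactly. Their poses are not given: they have to be found in the camera images.
- mixer: White box mixer, fixed. Frame: origin on the table, +x away from the robot to the end stop, +y left to the clamp, z up. Box x -135..115, y -110..170 mm; flat dark platform on top at z = 60 mm. Guide rails along x, 14 mm high, 8 mm thick, inner faces at y = +-44.5 mm. Clamp outside the left rail at x = 0: steel cheeks to z = 128 mm, y 81..131 mm.
- stop_face (a point): Middle of the end stop's face towards the block, at mixer x = 65, y = 0, z = 70 mm: an aluminium bar across the nest, 105 mm wide, 22 mm high, fixed.
- tube_block: White tube rack block, 127 (x) x 85 (y) x 40 mm high, 0.25 to 0.5 kg, wells and grey caps (6 mm proud) in its top. Loose on the platform between the rails, axes along the mixer's. Origin: centre of its underside. It starts 18 to 42 mm short of the end stop; touching it, its origin is at mixer x = 1.5 mm.
- block_face (a point): Centre of the block's upright end face that looks towards the robot (85 mm wide, 40 mm high; the point is 20 mm above the platform). Push here along mixer +x.
- handle_pivot (a point): Pivot of the clamp handle, at x = 0, y = 116, z = 112 mm in the mixer's frame; its axis runs along the mixer's x.
- handle_grip (a point): Point on the centre line of the black rubber grip of the clamp handle, 100 mm from the pivot. The grip is a flat bar 28 mm wide (along mixer x), 16 mm thick, from 50 to 135 mm from the pivot.
- clamp_handle (a joint): Handle angle, rad. 0 = open: it stands up, leaning 0.09 towards the block. It grows as the handle swings away from the block (to mixer +y) and down. 1.57 = locked: handle 0.09 above level, pointing to mixer +y. Dead point near 1.05: let go earlier it springs back, later it snaps into lock and stays. Push needed 100 mm from the pivot: about 5 N at first, 8 N at the most.
- press_arm: Steel pressing arm of the clamp, driven by the handle; origin at its pivot, mixer x = 0, y = 88, z = 118 mm. Open, it slants up over the left rail to z = 175 mm (mixer y 35 to 95 mm), clear of the block. In lock it is level and its rubber pad (16 mm across, sprung) presses on the block's top at mixer y = 32 mm.
- reagent_bottle: amber glass bottle with black cap, 64 mm across, 150 mm tall, standing on the table just beyond the mixer; origin at the centre of its underside
- tip_box: grey pipette-tip box with clear lid, 85 x 120 x 67 mm, on the table to the right of the mixer; origin at the centre of its underside
- big_tube: clear flat-bottomed tube with white cap, 29 mm across, 115 mm tall, standing on the table just beyond the mixer; origin at the centre of its underside
- vial: small clear vial with white cap, 20 mm across, 34 mm tall, standing on the mixer's platform outside the right guide rail; origin at the centre of its underside
- small_tube: clear tube with white cap, 26 mm across, 55 mm tall, standing on the table to the left of the mixer; origin at the centre of its underside
- beaker: open glass beaker, 66 mm across, 75 mm tall, on the table to the left of the mixer; origin at the centre of its underside
- marker: marker pen, 130 mm long, 16 mm thick, lying on the table; origin at the middle of its underside
Not all that is in view belongs to the job. What is shaped like the tube_block but turquoise or yellow is not meant.

How it is judged:
On the way, in this order (a step that is already met when the one before it is completed fails the run):
1. the tube block is fully home against the end stop (within 3.5 mm) while the clamp is still open (x of tube_block in the frame of mixer above -0.002 m and value of joint clamp_handle below 0.5 rad), for 0.2 s.
2. the clamp handle has gone over its dead point and is down in lock (x of tube_block in the frame of mixer above -0.002 m and value of joint clamp_handle above 1.5 rad), for 0.2 s.
At the end, for the whole second after the job is handed in: The block is within 3.5 mm of the end stop, flat on the platform and at rest, and the clamp handle is locked (joint above 1.5 rad) with the pad pressing on the block (over 1 N) (all of step 2 and z of tube_block in the frame of mixer below 0.064 m and angle between tube_block's own z axis and vertical below 0.06 rad and linear speed of tube_block below 0.02 m/s and contact force between press_arm and tube_block above 1 N); the robot touches nothing.
It fails at once if the clamp is closed before the block is home (value of joint clamp_handle above 0.8 rad and not (x of tube_block in the frame of mixer above -0.002 m)).
It fails at once if the block is lifted or tipped (z of tube_block in the frame of mixer above 0.068 m or angle between tube_block's own z axis and vertical above 0.2 rad).
It fails at once if something else on the bench is moved by more than 25 mm or lifted (distance of any of reagent_bottle, tip_box, big_tube, vial, small_tube, beaker, marker from where it was at the start of the episode above 0.025 m).
It also fails if it takes over 45 s, if anything falls off the work surface, if the arm or the gripper's body presses on something with over 40 N, if the wrist force passes 120 N, or if a joint passes its speed limit or range.

### The arm

A 6-joint arm with a two-finger parallel gripper is mounted at the origin on the work surface. World frame = base frame: x ahead of the robot, y to its left, z up, the work surface at z = 0. Lengths are in m, angles in rad, forces in N, time in s.
With the tool pointing down it reaches from about 0.275 to 0.85 m from the base axis. Payload 5.2 kg.
Tool frame: the origin (TCP) lies on the front face of the gripper's body, between the roots of the fingers; the fingertips stand 73 mm ahead of it and the grasp point (between the pads) lies 54 mm ahead of it; z points along the fingers, y is the line along which they close (so a half turn about z gives the same grasp; the last joint's range is limited). The gripper opens to 85 mm and grips with 20 to 120 N. Pads are 22 mm wide; open, the fingers measure 114 mm over their backs; the gripper's body (76 mm by 85 mm) begins 54 mm behind the grasp point. The pads swing forward as they close: fully open they stand 13 mm farther back than shut.
Start: joints at [0.946, 0.259, 1.535, -0, 1.348, -0.203], TCP at [0.225, 0.502, 0.304] pointing down, gripper open.
Joint ranges: [-3.14, 3.14], [-0.91, 2.08], [0.19, 2.58], [-1.22, 4.36], [0.22, 2.71], [-3.12, 3.12]. Speed limits (rad/s): [2.57, 2.57, 3.14, 3.14, 3.14, 3.14].

### API

Orientations are given as a rotation vector (axis times angle).
In Python, from cell import env, imaging gives the robot as it stands.
- The arm moves only by the tool carry_out, never from a script. Its argument "motion" is a list of rows, each an object with "claw": the closure, from 0 (fully open) to 1 (shut); "dp": the shift along the world's x, y, z in m, a list of three; "spin": the turn about the world's z in rad. A call has 1 to 12 rows; each row is the pose to reach, as a shift and turn from the pose commanded when the call began; what a row does not reach only later rows make up. A row lasts 1/8 s, in which the tool goes at most 62.5 mm and 10.7 degrees, less where a joint would pass 70% of its speed; a pose out of reach is approached as far as the arm can. A call with a gripper value outside its range is refused whole. The fingers move at their own pace and stop on an object; "newtons" is the grip in N (left out, the last holds). Time passes only in rows, so rows that repeat a pose let the fingers close. It gives the time, the measured TCP pose, the force, the opening and the grip force at its end, in the units of the state.
- env.get_obs(): the state, without advancing time (a new reading comes with each control period).
- imaging.capture(name): name is "scene" or "top"; returns the picture (384x512x3 uint8, red, green, blue); there is no depth.
- imaging.camera_info(name): a dict with "fov_y" (degrees; the focal length in pixels is half the picture's height over the tangent of half this angle, whatever the lens; pixels are square), "cx", "cy" (the principal point, pixels), "k1" (the pictures are not rectified: a ray, as slopes to the right and down, at radius r is drawn at 1 + k1 r^2 times it, then the intrinsics apply), "pose" (4x4, takes a point from camera to world coordinates). Camera axes: x right, y down, z forward; pixel columns grow to the right and rows downward; lengths in m; the calibration is good to about 2 mm. A picture is of the moment at which its call begins. camera_info takes no time and is no camera call.
- env.finish_job(): hands the job in; it is judged then, once.
The state is a dict: "time": time; "joints": joint angles; "dq": joint speeds; "tau": joint torques, N m; "position": TCP position; "ee_rot": TCP orientation; "contact_force": force on the tool from outside, world axes, zero at the start; "wrist_torque": the same for the moment, N m; "grip_width": finger opening in m; "finger_force": force on a finger pad.
Only numpy, scipy, OpenCV 4.12 (cv2) and the standard library are available. Lean on these libraries where they do the work, as an engineer would, in place of code of your own. Each camera call takes 0.05 s, during which the arm holds its last target. There are 200 camera calls.

## Working session

There is one attempt and no reset: what is moved stays moved. The work goes in short steps, Python scripts to look and compute and a tool call to move; the robot and the scene stay as the last step left them, time stands still between calls to the robot, and variables do not carry over. Pictures are saved under pics/ and viewed, at most 10 in all, crops included, and the job is handed in when it is done.

Besides the shell and the picture viewer there is one more tool, called after "Emit:" as a command line: name --argument value ..., lists and objects as JSON in quotes. carry_out: Moves the arm, as the interface text tells. Its arguments: {"type":"object","properties":{"motion":{"type":"array"},"newtons":{"type":"number"}},"required":["motion"]}

```bash
mkdir -p pics
python3 - <<'E'
from cell import env, imaging
import cv2
for n in("scene","top"):
    im=imaging.capture(n); cv2.imwrite(f"pics/{n}0.png",cv2.resize(im[:,:,::-1],None,fx=1.5,fy=1.5,interpolation=cv2.INTER_CUBIC))
    print(imaging.camera_info(n))
print(env.get_obs())
E
```

```text
{'fov_y': 48.2404093852668, 'cx': 254.3261690110726, 'cy': 189.4349429472585, 'k1': -0.047608341779587685, 'pose': array([[ 6.71263528e-02,  8.47553799e-01, -5.26447158e-01,
         1.07466163e+00],
       [ 9.97743987e-01, -5.64957704e-02,  3.62651972e-02,
         7.36354821e-03],
       [ 9.94667848e-04, -5.27693837e-01, -8.49434061e-01,
         1.00826738e+00],
       [ 0.00000000e+00,  0.00000000e+00,  0.00000000e+00,
         1.00000000e+00]])}
{'fov_y': 50.291483833995706, 'cx': 254.73976868916293, 'cy': 181.9731116535631, 'k1': -0.09605437891946775, 'pose': array([[-1.65956457e-03, -9.95093079e-01,  9.89293207e-02,
         4.37738094e-01],
       [-9.99998386e-01,  1.58325376e-03, -8.49869779e-04,
         4.40025254e-02],
       [ 6.89069316e-04, -9.89305714e-02, -9.95094100e-01,
         1.26648739e+00],
       [ 0.00000000e+00,  0.00000000e+00,  0.00000000e+00,
         1.00000000e+00]])}
{'time': 0.1, 'joints': array([ 9.46187279e-01,  2.59262665e-01,  1.53597589e+00,  1.11777283e-06,
        1.34800972e+00, -2.02785877e-01]), 'dq': array([ 0.00012061, -0.00146807, -0.00357051, -0.00010849,  0.00041062,
       -0.00045374]), 'tau': array([ 1.83282646e-03, -4.46972358e+01, -2.91248292e+01, -8.06008120e-05,
        6.34390846e-03,  2.61597421e-05]), 'position': array([0.22493978, 0.50150402, 0.30316084]), 'ee_rot': array([-6.57557379e-01, -3.07132372e+00,  2.38005716e-03]), 'contact_force': array([-0.53076279,  0.57813284,  0.11817114]), 'wrist_torque': array([ 0.00789357,  0.03279219, -0.01793726]), 'finger_force': 0.0, 'grip_width': 0.08506003863750818}
```

View pics/scene0.png

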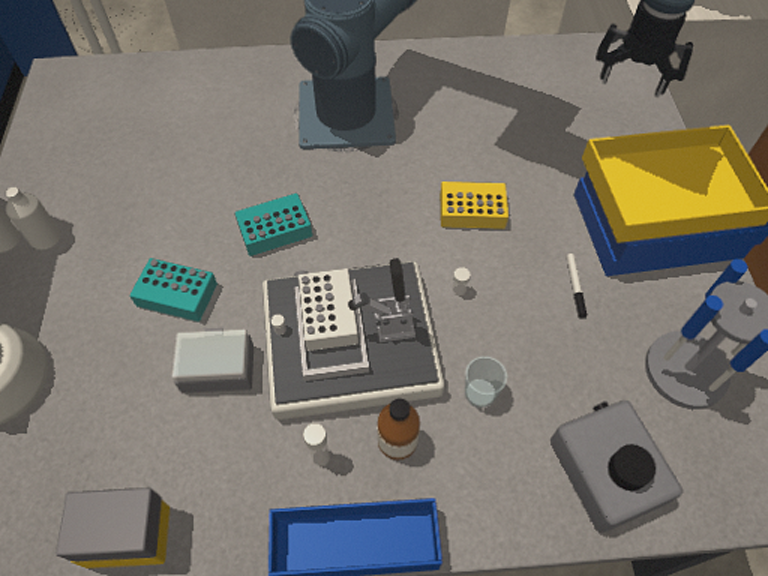

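View pics/top0.png

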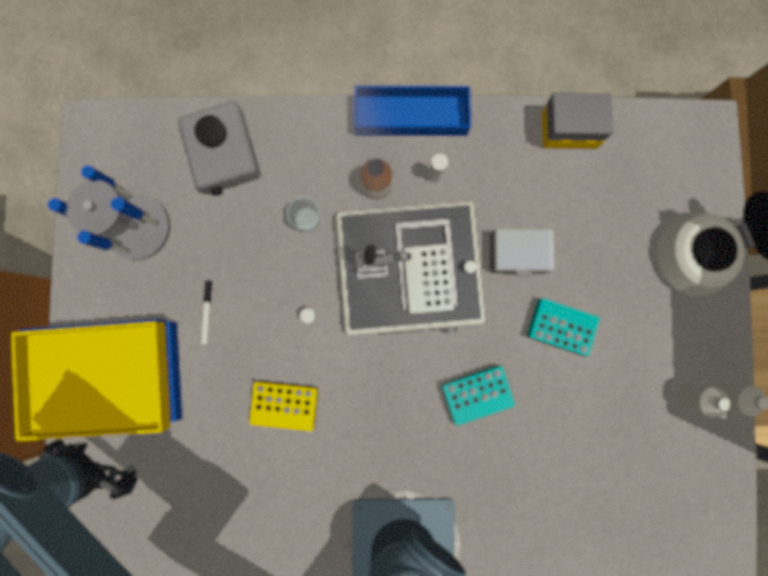

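The pictures show one white block, at top (430,278) and scene (327,310), sitting in the mixer's nest. The look-alikes are turquoise at top (565,327) and (478,394), and yellow at (284,405). The white one fits the description. I'll confirm it in enlarged crops and read the mixer corners from them.

Run:
```python
from cell import env, imaging
import cv2
a=imaging.capture("top")[128:228,215:335,::-1]; cv2.imwrite("pics/top1.png",cv2.resize(a,None,fx=6,fy=6,interpolation=cv2.INTER_CUBIC))
a=imaging.capture("scene")[165:281,165:305,::-1]; cv2.imwrite("pics/scene1.png",cv2.resize(a,None,fx=5,fy=5,interpolation=cv2.INTER_CUBIC))
```

```text
(no output)
```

View pics/top1.png

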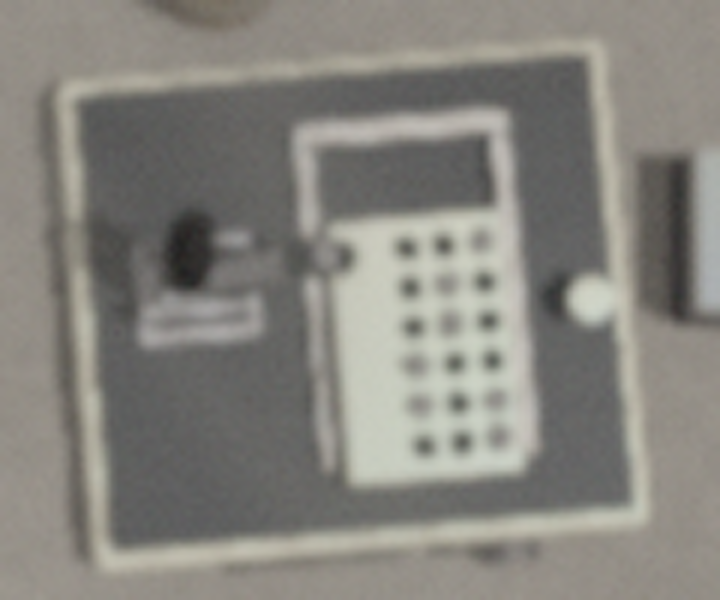

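View pics/scene1.png

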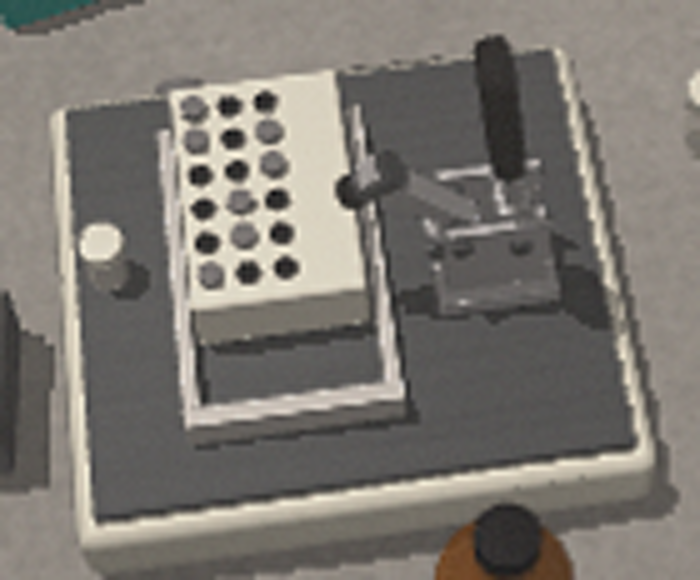

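The crops confirm the white block between the rails, short of the stop bar. In the top crop the mixer corners are (60,88), (602,42), (648,520) and (100,568), and the block's near edge runs from (350,487) to (525,468). The handle stands up at (188,250). I'll fit the mixer pose next.

```bash
cat > h.py <<'E'
import numpy as np
from cell import env, imaging
def proj(n,P):
    c=imaging.camera_info(n); T=np.linalg.inv(c["pose"]); p=np.atleast_2d(P)@T[:3,:3].T+T[:3,3]
    s=p[:,:2]/p[:,2:]; s=s*(1+c["k1"]*(s**2).sum(1,keepdims=True))
    f=192/np.tan(np.radians(c["fov_y"]/2)); return s*f+[c["cx"],c["cy"]]
def unc(n,q):
    q=np.array(q,float); o,k=((215,128),6) if n=="top" else ((165,165),5)
    return (q+.5)/k-.5+o
def m2w(m,P):
    P=np.atleast_2d(P).astype(float); c,s=np.cos(m[2]),np.sin(m[2])
    return np.c_[m[0]+c*P[:,0]-s*P[:,1], m[1]+s*P[:,0]+c*P[:,1], P[:,2]]
E
python3 - <<'E'
from h import *
from scipy.optimize import least_squares
B=np.array([[115,170,60],[115,-110,60],[-135,-110,60],[-135,170,60]])/1e3
S=np.array([[-52.5,44.5,74]])  # unused
obs={"top":[(58,84),(604,38),(650,522),(98,570)],"scene":[(652,455),(80,540),(53,110),(562,48)]}
# block top corners: far-left,far-right,near-right,near-left
K=lambda b:np.array([[b+.0635,.0425,.1],[b+.0635,-.0425,.1],[b-.0635,-.0425,.1],[b-.0635,.0425,.1]])
kob={"top":[(330,215),(497,205),(527,468),(350,487)],"scene":[(367,290),(190,308),(168,92),(336,70)]}
def r(v,full=True):
    o=[]
    for n in obs:
        o.append(proj(n,m2w(v,B))-unc(n,obs[n])); o.append(proj(n,m2w(v,K(v[3])))-unc(n,kob[n]))
    return np.concatenate(o)
s=least_squares(lambda v:r(v).ravel(),[.55,0,0,-.03],loss="soft_l1"); v=s.x
print(v); print(r(v).round(1).tolist())
f=lambda *p:print(p,m2w(v,np.array(p)/1e3).round(4))
f(v[3]*1e3-63.5,0,80);f(0,116,112);f(0,107,212);f(0,216,121);f(65,0,70);f(0,88,118)
E
```

```text
[ 0.58208295 -0.04229785  0.08756543 -0.03864094]
[[-1.0, -0.7], [0.8, -1.1], [1.9, 1.2], [-0.7, 1.8], [-0.7, 1.5], [0.8, 0.5], [0.2, 0.6], [0.1, 0.1], [2.3, 1.2], [-1.3, 1.4], [-2.0, -2.2], [1.1, -3.4], [0.5, 0.4], [0.3, 1.7], [0.0, 0.2], [-0.1, 0.3]]
(np.float64(-102.14094250510493), 0, 80) [[ 0.4803 -0.0512  0.08  ]]
(0, 116, 112) [[0.5719 0.0733 0.112 ]]
(0, 107, 212) [[0.5727 0.0643 0.212 ]]
(0, 216, 121) [[0.5632 0.1729 0.121 ]]
(65, 0, 70) [[ 0.6468 -0.0366  0.07  ]]
(0, 88, 118) [[0.5744 0.0454 0.118 ]]
```

Emit:
carry_out --motion '[{"claw": 1,"dp": [0.01,-0.04,0.04],"spin": -0.1},{"claw": 1,"dp": [0.03,-0.09,0.05],"spin": -0.28},{"claw": 1,"dp": [0.05,-0.14,0.05],"spin": -0.45},{"claw": 1,"dp": [0.07,-0.195,0.05],"spin": -0.62},{"claw": 1,"dp": [0.09,-0.25,0.05],"spin": -0.78},{"claw": 1,"dp": [0.11,-0.305,0.05],"spin": -0.94},{"claw": 1,"dp": [0.13,-0.36,0.04],"spin": -1.062},{"claw": 1,"dp": [0.15,-0.415,0.03],"spin": -1.062},{"claw": 1,"dp": [0.17,-0.47,0.02],"spin": -1.062},{"claw": 1,"dp": [0.19,-0.525,0.01],"spin": -1.062},{"claw": 1,"dp": [0.2,-0.558,-0.02],"spin": -1.062},{"claw": 1,"dp": [0.2,-0.558,-0.05],"spin": -1.062}]' --newtons 40

```text
time: 1.7
position: [0.426, -0.0589, 0.2531]
ee_rot: [2.126, 2.311, -0.0]
contact_force: [0.6, 1.4, 0.1]
grip_width: -0.0
finger_force: 0.0
```

Emit:
carry_out --motion '[{"claw": 1,"dp": [0,0.002,-0.04],"spin": 0},{"claw": 1,"dp": [0,0.002,-0.08],"spin": 0},{"claw": 1,"dp": [0,0.002,-0.105],"spin": 0},{"claw": 1,"dp": [0,0.002,-0.105],"spin": 0},{"claw": 1,"dp": [0.01,0.003,-0.105],"spin": 0},{"claw": 1,"dp": [0.02,0.004,-0.105],"spin": 0},{"claw": 1,"dp": [0.025,0.004,-0.105],"spin": 0},{"claw": 1,"dp": [0.03,0.005,-0.105],"spin": 0}]'

```text
time: 2.7
position: [0.4558, -0.0512, 0.1493]
ee_rot: [2.122, 2.316, 0.0]
contact_force: [0.4, -0.1, -0.4]
grip_width: -0.0001
finger_force: 0.0
```

Run:
```python
from cell import env, imaging
import cv2
a=imaging.capture("scene")[145:261,165:305,::-1]; cv2.imwrite("pics/scene2.png",cv2.resize(a,None,fx=5,fy=5,interpolation=cv2.INTER_CUBIC))
```

```text
(no output)
```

View pics/scene2.png

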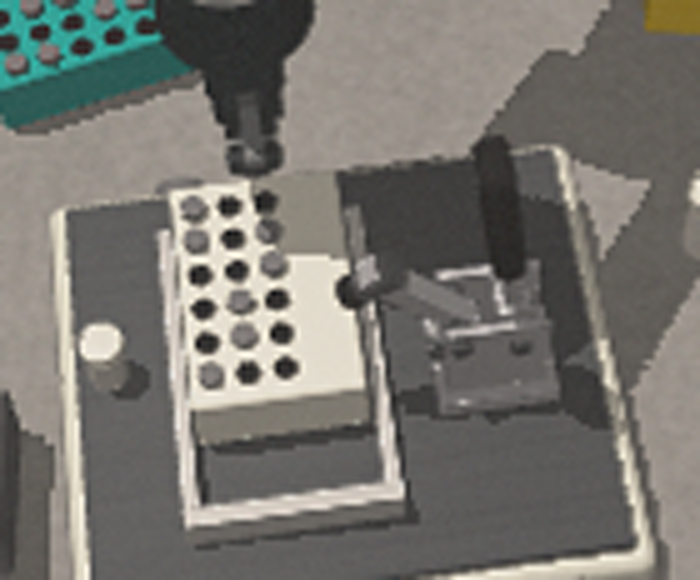

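The fingers, at crop (250,150), are centred behind the block's end face, and the gap is clear.

Emit:
carry_out --motion '[{"claw": 1,"dp": [0.005,0.0,-0.002],"spin": 0},{"claw": 1,"dp": [0.01,0.001,-0.002],"spin": 0},{"claw": 1,"dp": [0.015,0.001,-0.002],"spin": 0},{"claw": 1,"dp": [0.02,0.002,-0.002],"spin": 0},{"claw": 1,"dp": [0.025,0.002,-0.002],"spin": 0},{"claw": 1,"dp": [0.03,0.003,-0.002],"spin": 0},{"claw": 1,"dp": [0.034,0.003,-0.002],"spin": 0},{"claw": 1,"dp": [0.038,0.003,-0.002],"spin": 0},{"claw": 1,"dp": [0.042,0.004,-0.002],"spin": 0}]'

```text
time: 3.88
position: [0.4974, -0.0472, 0.1469]
ee_rot: [-2.123, -2.316, 0.0]
contact_force: [-1.7, 0.7, -1.4]
grip_width: 0.0002
finger_force: 0.6
```

Contact, and the block is sliding. I'll creep forward until the force rises at the stop.

Emit:
carry_out --motion '[{"claw": 1,"dp": [0.002,0.0,0],"spin": 0},{"claw": 1,"dp": [0.004,0.0,0],"spin": 0},{"claw": 1,"dp": [0.006,0.001,0],"spin": 0},{"claw": 1,"dp": [0.008,0.001,0],"spin": 0},{"claw": 1,"dp": [0.008,0.001,0],"spin": 0}]'

```text
time: 4.5
position: [0.5052, -0.0462, 0.1469]
ee_rot: [2.123, 2.316, -0.0]
contact_force: [-1.2, 0.2, 0.0]
grip_width: -0.0002
finger_force: 0.7
```

Emit:
carry_out --motion '[{"claw": 1,"dp": [0.002,0.0,0],"spin": 0},{"claw": 1,"dp": [0.004,0.0,0],"spin": 0},{"claw": 1,"dp": [0.004,0.0,0],"spin": 0}]'

```text
time: 4.88
position: [0.5059, -0.0462, 0.1468]
ee_rot: [-2.118, -2.312, 0.008]
contact_force: [-13.6, -2.8, 10.3]
grip_width: 0.0
finger_force: 7.3
```

It stalled at x=0.506 with 14 N, which matches the predicted stop. I'll back off, rise and check.

Emit:
carry_out --motion '[{"claw": 1,"dp": [-0.01,0,0],"spin": 0},{"claw": 1,"dp": [-0.03,-0.002,0],"spin": 0},{"claw": 1,"dp": [-0.05,-0.004,0.0],"spin": 0},{"claw": 1,"dp": [-0.06,-0.004,0.05],"spin": 0},{"claw": 1,"dp": [-0.06,-0.004,0.1],"spin": 0},{"claw": 1,"dp": [-0.06,-0.004,0.15],"spin": 0},{"claw": 1,"dp": [-0.06,-0.004,0.17],"spin": 0}]'

```text
time: 5.75
position: [0.4505, -0.0505, 0.3206]
ee_rot: [2.118, 2.311, 0.005]
contact_force: [-0.9, -0.5, 0.5]
grip_width: -0.0001
finger_force: 0.0
```

Run:
```python
from cell import env, imaging
import cv2
a=imaging.capture("scene")[165:281,165:305,::-1]; cv2.imwrite("pics/scene3.png",cv2.resize(a,None,fx=5,fy=5,interpolation=cv2.INTER_CUBIC))
```

```text
(no output)
```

View pics/scene3.png

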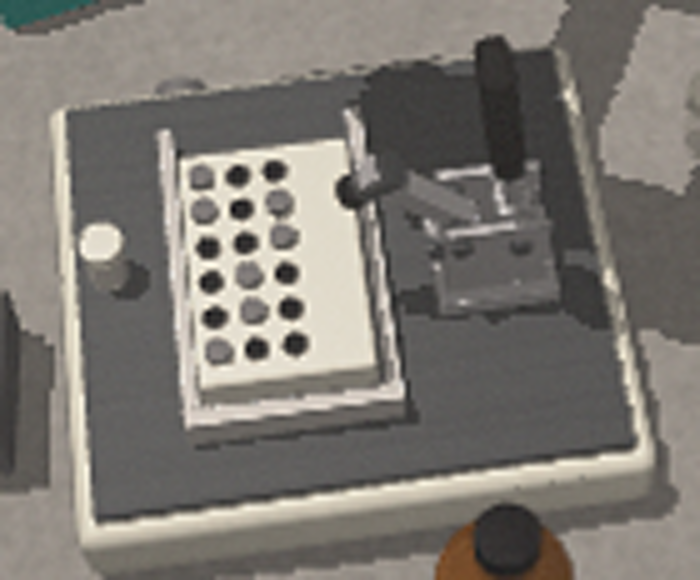

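The block sits flush against the stop bar with no gap at (300,395), and the handle is still up. Next I'll move to the block side of the handle.

Emit:
carry_out --motion '[{"claw": 1,"dp": [0.04,0.02,0.0],"spin": 0},{"claw": 1,"dp": [0.08,0.045,0],"spin": 0},{"claw": 1,"dp": [0.125,0.07,0],"spin": 0},{"claw": 1,"dp": [0.1255,0.078,0],"spin": 0},{"claw": 1,"dp": [0.1255,0.078,-0.03],"spin": 0},{"claw": 1,"dp": [0.1255,0.078,-0.0425],"spin": 0},{"claw": 1,"dp": [0.1255,0.078,-0.0425],"spin": 0}]'

```text
time: 6.68
position: [0.5736, 0.0276, 0.2734]
ee_rot: [-2.122, -2.314, 0.002]
contact_force: [0.9, -0.6, 0.0]
grip_width: 0.0
finger_force: 0.0
```

Run:
```python
from cell import env, imaging
import cv2
a=imaging.capture("scene")[125:241,185:325,::-1]; cv2.imwrite("pics/scene4.png",cv2.resize(a,None,fx=5,fy=5,interpolation=cv2.INTER_CUBIC))
```

```text
(no output)
```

View pics/scene4.png

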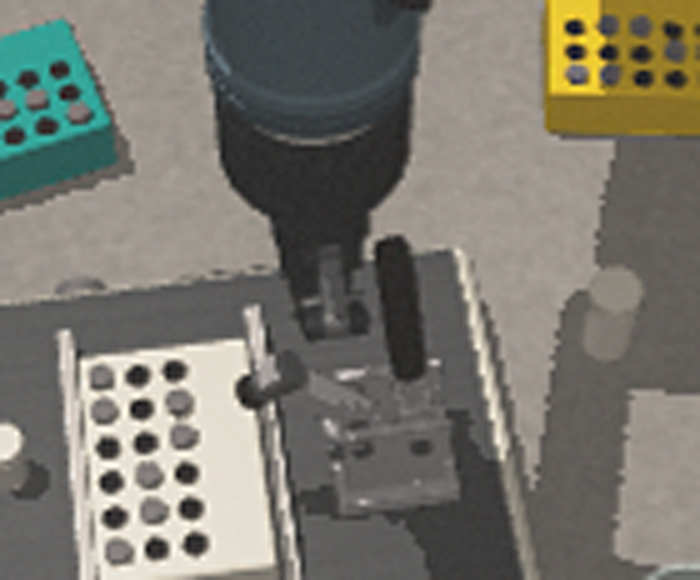

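The fingertip at (335,320) is beside the handle on the block side, lined up with it and clear of the press arm. Now I'll push along the arc.

Emit:
carry_out --motion '[{"claw": 1,"dp": [0.0,0.01,0.002],"spin": 0},{"claw": 1,"dp": [-0.001,0.02,0.003],"spin": 0},{"claw": 1,"dp": [-0.001,0.027,0.003],"spin": 0},{"claw": 1,"dp": [-0.002,0.04,0.003],"spin": 0},{"claw": 1,"dp": [-0.003,0.05,0.002],"spin": 0}]'

```text
time: 7.35
position: [0.5722, 0.0776, 0.2773]
ee_rot: [2.12, 2.314, -0.0]
contact_force: [1.5, -5.6, 0.9]
grip_width: 0.0001
finger_force: 3.2
```

Emit:
carry_out --motion '[{"claw": 1,"dp": [-0.001,0.012,-0.003],"spin": 0},{"claw": 1,"dp": [-0.002,0.023,-0.008],"spin": 0},{"claw": 1,"dp": [-0.003,0.034,-0.013],"spin": 0},{"claw": 1,"dp": [-0.004,0.0435,-0.02],"spin": 0},{"claw": 1,"dp": [-0.005,0.052,-0.028],"spin": 0},{"claw": 1,"dp": [-0.005,0.06,-0.037],"spin": 0},{"claw": 1,"dp": [-0.006,0.065,-0.045],"spin": 0},{"claw": 1,"dp": [-0.006,0.07,-0.053],"spin": 0},{"claw": 1,"dp": [-0.006,0.073,-0.06],"spin": 0},{"claw": 1,"dp": [-0.007,0.0755,-0.066],"spin": 0}]'

```text
time: 8.6
position: [0.5646, 0.1534, 0.2099]
ee_rot: [-2.123, -2.316, 0.0]
contact_force: [-0.2, -0.4, -0.2]
grip_width: 0.0
finger_force: 0.0
```

The force has gone to zero, so the handle has probably snapped over. I'll retract straight up and look.

Emit:
carry_out --motion '[{"claw": 1,"dp": [0,-0.01,0.04],"spin": 0},{"claw": 1,"dp": [0,-0.01,0.09],"spin": 0},{"claw": 1,"dp": [-0.04,-0.01,0.12],"spin": 0},{"claw": 1,"dp": [-0.1,-0.01,0.13],"spin": 0},{"claw": 1,"dp": [-0.15,-0.01,0.13],"spin": 0},{"claw": 1,"dp": [-0.15,-0.01,0.13],"spin": 0}]'

```text
time: 9.35
position: [0.4115, 0.1435, 0.3408]
ee_rot: [-2.122, -2.317, -0.0]
contact_force: [0.0, -0.0, 1.2]
grip_width: 0.0002
finger_force: 0.0
```

Run:
```python
from cell import env, imaging
import cv2
a=imaging.capture("scene")[165:281,165:325,::-1]; cv2.imwrite("pics/scene5.png",cv2.resize(a,None,fx=5,fy=5,interpolation=cv2.INTER_CUBIC))
```

```text
(no output)
```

View pics/scene5.png

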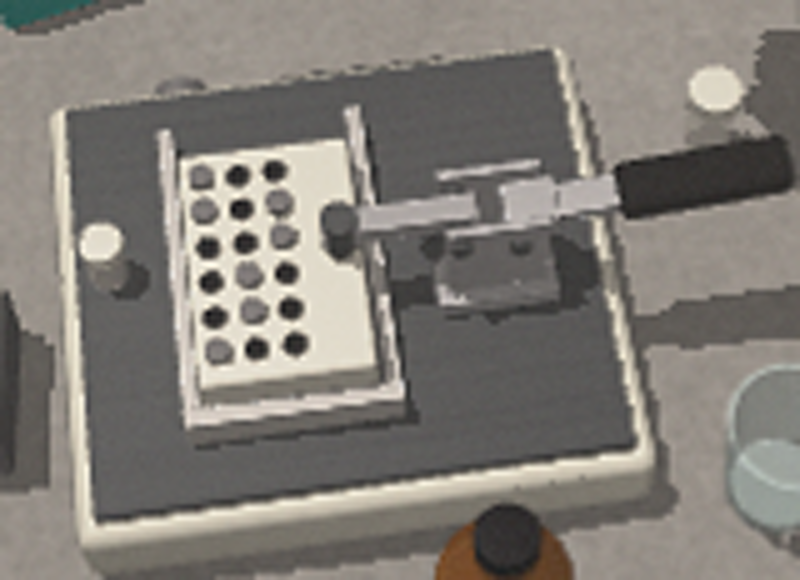

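The handle (700,180) lies level towards +y, the press arm is level, and the pad (340,225) is on the block. I'll check the handle angle against its end pixel (790,163), then hand in if it agrees.

Run:
```python
from h import *
m=[.5821,-.0423,.0876]
for th in(1.3,1.45,1.57):
    p=th-.09; q=proj("scene",m2w(m,[[0,.116+.135*np.sin(p),.112+.135*np.cos(p)]]))
    print(th,((q-165+.5)*5-.5).round(1))
print(env.finish_job())
```

```text
1.3 [[783.2 127.5]]
1.45 [[789.4 147.4]]
1.57 [[789.8 164.1]]
the job is handed in; nothing more can be done
None
```

The job is handed in: the white tube block is home against the end stop and the clamp handle is locked (end pixel matches about 1.57 rad), with the pad resting on the block. I didn't measure the pad's pressing force, and the hand-in returned no verdict.

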